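Unlock the folding stay and close the punch chest

ROBOT

A 7-joint arm with a two-finger parallel gripper is mounted at the origin on the work surface. World frame = base frame: x ahead of the robot, y to its left, z up, the work surface at z = 0. Lengths are in m, angles in degrees, forces in N, time in s.
With the tool pointing down it reaches from about 0.425 to 0.875 m from the base axis. Payload 4.7 kg.
Tool frame: the origin (TCP) lies between the finger pads; the fingertips stand 11 mm ahead of it and the grasp point (between the pads) lies 8 mm behind it (env.tcp_to_tips is the distance from the TCP to the fingertips, in m); z points along the fingers, y is the line along which they close (so a half turn about z gives the same grasp; the last joint's range is limited). The gripper opens to 87 mm and grips with 3 to 60 N. Pads are 19 mm wide; open, the fingers measure 117 mm over their backs; the gripper's body (75 mm by 190 mm) begins 51 mm behind the grasp point.
Start: joints at [74.49, 18.392, -4.016, 83.108, 1.295, 78.541, -3.26], TCP at [0.183, -0.624, 0.234] pointing down, gripper open.
Joint ranges: [-163.93, 163.93], [-17.29, 119.83], [-79.2, 71.16], [3.27, 140.29], [-89.18, 269.18], [5.43, 117.66], [-154.24, 154.24]. Speed limits (degrees/s): [147.25, 147.25, 180, 180, 180, 180, 180].

INTERFACE

Orientations are given as [roll, pitch, yaw] about the fixed x, y, z axes, in that order (R = Rz(yaw) Ry(pitch) Rx(roll)).
In Python, from cell import env, viewer gives the robot as it stands.
- The arm moves only by the tool step_arm, never from a script. Its arguments are lists of equal length, an entry for each row: "delta_pos": the shift along the tool's x, y, z in units of 0.2 m (1.0 is 0.2 m), a list of three; "rot": the turn, a rotation vector about the tool's x, y, z in units of 1.5 rad (1.0 is 1.5 rad), a list of three; "gripper": the gripper command: -1 is shut, 1 is fully open, values between are in proportion. A call has 1 to 20 rows; each row is the pose to reach, as a shift and turn from the pose commanded when the call began, along the tool's axes at that moment; what a row does not reach only later rows make up. A row lasts 1/8 s, in which the tool goes at most 62.5 mm and 10.7 degrees, less where a joint would pass 70% of its speed; a pose out of reach is approached as far as the arm can. A call with a number of a shift or a turn outside -1 to 1 is refused whole. A call with a gripper value outside its range is refused whole. The fingers move at their own pace and stop on an object; "squeeze" is the grip in N (left out, the last holds). Time passes only in rows, so rows that repeat a pose let the fingers close. It gives the time, the measured TCP pose, the force, the opening and the grip force at its end, in the units of the state.
- env.get_obs(): the state, without advancing time (a new reading comes with each control period).
- viewer.read_camera(name): name is "side" or "top"; returns a dict with "img" (420x560x3 uint8, red, green, blue), "fx", "fy", "cx", "cy" (pixels), "dist" ([k1, k2, p1, p2, k3] as OpenCV has them; the pictures are not rectified), "pose" (4x4, takes a point from camera to world coordinates). Camera axes: x right, y down, z forward; pixel columns grow to the right and rows downward; lengths in m; the calibration is good to about 2 mm. A picture is of the moment at which its call begins. There is no depth.
- env.sign_off(): hands the job in; it is judged then, once.
The state is a dict: "time_s": time; "qpos": joint angles; "joint_velocities": joint speeds; "effort": joint torques, N m; "tool_pos": TCP position; "tool_rot": TCP orientation; "force": force on the tool from outside, world axes, zero at the start; "wrist_torque": the same for the moment, N m; "grip_width": finger opening in m; "grasp_force": force on a finger pad.
Only numpy, scipy, OpenCV 4.12 (cv2) and the standard library are available. Lean on these libraries where they do the work, as an engineer would, in place of code of your own. Each camera call takes 0.05 s, during which the arm holds its last target. There are 200 camera calls.

TASK

Close the lid of the punch chest. First lift the red knob at the knee of its folding lid stay until the knee is clearly past straight and unlocked, while the lid is still up; then lower the lid slowly by its steel bar and press its front edge down against the rubber bumper until the lid is fully home. Be gentle all the way, so that the chest is never shoved or pressed hard on its soft rubber feet (20 N at most), and leave the punches and the things round about as they stand.

Things in the scene. Friction and masses are not known exactly. Their poses are not given: they have to be found in the camera images.
- chest: oak chest, 200 deep x 280 wide x 104 mm high with its 4 mm rubber feet, which are stuck to the table and give 1 mm per 40 N in any direction; lid hinged along its back. Origin: centre of the feet's underside; x points from its front (robot side) to its back, y to its left, z up. The folding stay is on its right (-y) side; a rubber bumper stands inside the front wall
- stay_pivot (a point): fixed pivot of the stay's lower steel link (9 mm rod) on the chest's right side, 94 mm above the chest's underside; the knee, 54 mm away, swings on an arc about the line through this point along the chest's y
- knee_knob (a point): centre of the red knob at the stay's knee: 14 mm thick, 46 mm long, along the chest's y, sticking out to its right; grip it from above, fingers closing along the chest's x. Starts 120 mm above the table. Unlocking carries it up and to the chest's front on a 54 mm arc about stay_pivot: 10 mm to straight, 10 to 20 more to be clearly past. Resists with 3 to 10 N; stays where left
- lid_hinge (a point): middle of the lid's hinge line (along the chest's y), 110 mm above the chest's underside
- lid_bar (a point): middle of the lid's steel grip bar: 12 mm thick, 98 mm clear length along the chest's y, 230 mm from the hinge line, 35 mm beyond the lid's edge on two arms. Lid up: about 332 mm above the table, topmost; lid shut: before the chest's front, 110 mm above the table. Can be gripped from above all the way, fingers closing along the chest's x
- lid_front (a point): point on the outer face of the 12 mm thick oak lid, in mid-width, 170 mm from the hinge line and 25 mm from the lid's edge: the place to press. With the lid shut it is on top, 116 mm above the table; with the lid up it is on the side away from the robot
- stay_knee (a joint): knee of the stay, rad: 0 locked against its stop, 0.26 straight, larger is past straight and unlocked; about 3.06 with the lid shut
- lid (a joint): lid, rad: 0 up (75 degrees from shut), 1.31 fully shut. Stiff hinge: the lid stays where left; 5 to 9 N at the bar moves it once the knee is well unlocked. In the last 10 mm a rubber bumper inside the front wall resists as well: pressing at lid_front takes up to 9 to 16 N (it differs from chest to chest) before the lid is home on the rim; it stays where left
- punch0: bright steel pilot punch, 65 mm long, 12 mm thick, upright in the black block in the chest: leave it. Origin at its foot
- punch1: like punch0: leave it
- punch2: like punch0: leave it
- holder: knurled aluminium punch holder, 38 mm thick, 78 mm high, upright left of the chest: leave it. Origin at its foot
- sleeve: black nylon die sleeve, 48 mm thick, 50 mm high, left of the chest: leave it. Origin at its foot
- rod: brass knockout rod on its head, 26 mm thick, 105 mm high, left of the chest: leave it. Origin at its foot
- vblock: dark steel block, 50 x 60 x 40 mm high, right of the chest: leave it. Origin at its underside

How it is judged (in metres and radians):
On the way:
1. the knee is lifted past straight while the lid is still up (value of joint stay_knee above 0.4 rad and value of joint lid below 0.25 rad), for 0.2 s.
At the end, for the whole second after the job is handed in: the lid is fully shut (within 0.008 rad of 1.31), at rest, the stay folded, and every punch, holder, sleeve, rod and block is within 15 mm of where it stood (value of joint lid above 1.302 rad and velocity of joint lid between -0.05 and 0.05 rad/s and value of joint stay_knee above 2.5 rad and distance of each of punch0, punch1, punch2, holder, sleeve, rod, vblock from where it was at the start of the episode below 0.015 m); the robot touches nothing.
It fails at once if the chest is forced: shoved, dragged or pressed on its rubber feet with more than 24 N, so that it shifts by more than 0.6 mm (distance of stay_pivot from where it was at the start of the episode above 0.0006 m).
It fails at once if the lid is dropped or slammed (faster than 1.5 rad/s) (velocity of joint lid above 1.5 rad/s).
It fails at once if a punch or another bystander is moved by more than 20 mm (distance of any of punch0, punch1, punch2, holder, sleeve, rod, vblock from where it was at the start of the episode above 0.02 m).
It also fails if it takes over 72 s, if anything falls off the work surface, if the arm or the gripper's body presses on something with over 40 N, if the wrist force passes 120 N, or if a joint passes its speed limit or range.

## Working session

There is one attempt and no reset: what is moved stays moved. The work goes in short steps, Python scripts to look and compute and a tool call to move; the robot and the scene stay as the last step left them, time stands still between calls to the robot, and variables do not carry over. Pictures are saved under pics/ and viewed, at most 10 in all, crops included, and the job is handed in when it is done.

Besides the shell and the picture viewer there is one more tool, called as name(argument=value, ...), one argument or row to a line, values as JSON. step_arm: Moves the arm, as the interface text tells. Shifts and turns lie within -1 to 1; 1 stands for 0.2 m of shift or 1.5 rad of turn. Its arguments: {"type":"object","properties":{"delta_pos":{"type":"array"},"rot":{"type":"array"},"gripper":{"type":"array"},"squeeze":{"type":"number"}},"required":["delta_pos","rot","gripper"]}

```bash
mkdir -p pics; ls; python3 - <<'E'
from cell import env, viewer
import cv2
print(env.get_obs())
for n in("side","top"):
    c=viewer.read_camera(n); cv2.imwrite(f"pics/{n}0.png",c["img"][:,:,::-1]); print(n,c["fx"],c["fy"],c["cx"],c["cy"],c["dist"],c["pose"])
E
```

```text
pics
{'time_s': 0.0, 'qpos': array([74.48910072, 18.43969739, -4.01485339, 83.17476619,  1.29438605,
       78.54176797, -3.25964919]), 'joint_velocities': array([ 0.00780159,  0.06257078, -0.00554985, -0.01756157, -0.0245523 ,
        0.01291658, -0.07439538]), 'effort': array([-9.17123289e-04, -4.91293180e+01, -4.03952077e-01, -3.12526989e+01,
       -6.38301973e-02,  4.35031636e-02,  1.16165279e-04]), 'tool_pos': array([ 0.18243453, -0.62331169,  0.23245537]), 'tool_rot': array([-1.79888976e+02,  5.41622768e-03,  1.63202360e+01]), 'force': array([ 0.03837002, -0.11511088,  0.22114459]), 'wrist_torque': array([-0.02121608,  0.02790459,  0.0150536 ]), 'grasp_force': 0.0, 'grip_width': 0.08689874049226366}
side 461.0988006651101 461.0988006651101 284.2582264370527 205.89358169710934 [-0.07238051  0.          0.          0.          0.        ] [[-0.86708676 -0.29307475  0.4028247   0.19693724]
 [-0.49812617  0.50107315 -0.70766943  0.7230695 ]
 [ 0.0055554  -0.81426832 -0.58046209  0.78466652]
 [ 0.          0.          0.          1.        ]]
top 426.16177442823965 426.16177442823965 279.9662162233663 205.71278790656967 [-0.04329688  0.          0.          0.          0.        ] [[ 0.0252608  -0.99619948  0.08335757  0.51139804]
 [-0.99965794 -0.02573728 -0.00464637  0.02877027]
 [ 0.00677411 -0.08321168 -0.99650887  1.33392721]
 [ 0.          0.          0.          1.        ]]
```

View pics/side0.png

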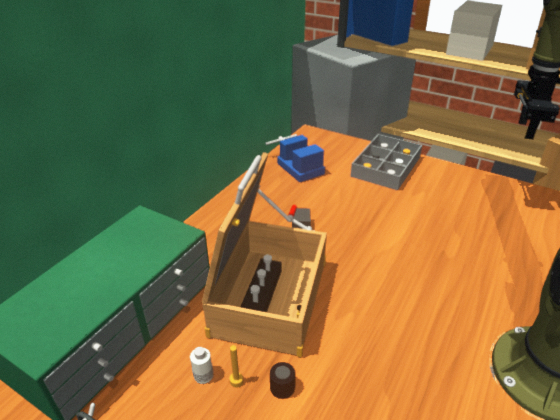

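View pics/top0.png

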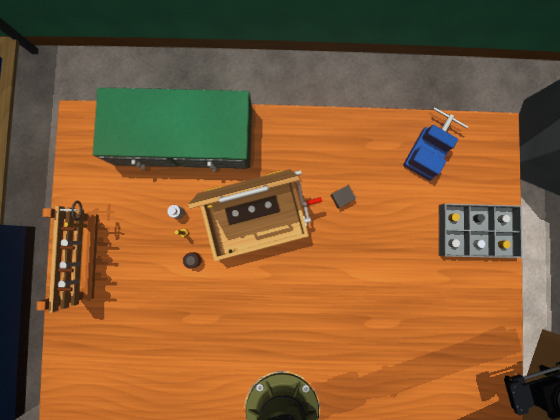

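Side: red knob near (292,211), bar near (250,172). Top: knob near (314,201), bar from about (220,199) to (268,188), chest turned about 14°, vblock at (343,197), close to the knob.

```bash
cat > h.py <<'E'
import numpy as np, cv2
from cell import env, viewer
def ray(c,u,v):
    K=np.array([[c["fx"],0,c["cx"]],[0,c["fy"],c["cy"]],[0,0,1]])
    p=cv2.undistortPoints(np.array([[[u,v]]],float),K,np.array(c["dist"],float))[0,0]
    P=np.array(c["pose"]); return P[:3,3],P[:3,:3]@np.array([p[0],p[1],1.])
def onz(c,u,v,z):
    o,d=ray(c,u,v); return o+d*(z-o[2])/d[2]
def tri(a,pa,b,pb):
    o,d=ray(a,*pa);q,e=ray(b,*pb)
    s=np.linalg.lstsq(np.c_[d,-e],q-o,rcond=None)[0]; x=o+d*s[0];y=q+e*s[1]
    return (x+y)/2,np.linalg.norm(x-y)
def blob(m,roi):
    u0,v0,u1,v1=roi; k=np.zeros(m.shape,np.uint8);k[v0:v1,u0:u1]=m[v0:v1,u0:u1]
    n,l,s,ce=cv2.connectedComponentsWithStats(k); i=1+np.argmax(s[1:,4])
    ys,xs=np.nonzero(l==i); pts=np.c_[xs,ys].astype(float); c=pts.mean(0)
    w,V=np.linalg.eigh(np.cov((pts-c).T)); t=(pts-c)@V[:,1]
    return c,s[i,4],c+V[:,1]*t.min(),c+V[:,1]*t.max()
def red(im):
    i=im.astype(int); return ((i[:,:,0]>120)&(i[:,:,1]<60)&(i[:,:,2]<60)).astype(np.uint8)
def grey(im,t=130):
    i=im.astype(int); return ((i.min(2)>t)&(i.max(2)-i.min(2)<40)).astype(np.uint8)
E
python3 - <<'E'
from h import *
np.set_printoptions(precision=4,suppress=True)
a=viewer.read_camera("top");b=viewer.read_camera("side")
ra=blob(red(a["img"]),(290,180,340,225));rb=blob(red(b["img"]),(270,190,320,230))
print("red",ra,rb); print(tri(a,ra[0],b,rb[0])); 
for p in(ra[0],ra[2],ra[3]):print(onz(a,*p,.12))
for p in(rb[0],rb[2],rb[3]):print('s',onz(b,*p,.12))
ga=blob(grey(a["img"]),(205,178,285,210));gb=blob(grey(b["img"]),(225,150,270,215))
print("bar",ga,gb,tri(a,ga[0],b,gb[0]))
for p in(ga[0],ga[2],ga[3]):print(onz(a,*p,.332))
for p in(gb[0],gb[2],gb[3]):print('s',onz(b,*p,.332))
A=cv2.resize(a["img"][150:275,180:365],None,fx=4,fy=4,interpolation=2)
B=cv2.resize(b["img"][145:320,200:340],None,fx=3,fy=3,interpolation=2)
cv2.imwrite("pics/tc.png",A[:,:,::-1]);cv2.imwrite("pics/sc.png",B[:,:,::-1])
E
```

```text
red (array([313.6957, 200.8406]), np.int32(69), array([320.8475, 199.2944]), array([306.1042, 202.4818])) (array([292.5814, 210.1628]), np.int32(43), array([294.0598, 205.6893]), array([291.1814, 214.399 ]))
(array([ 0.6279, -0.0729,  0.1271]), np.float64(0.0019683474564108987))
[ 0.6294 -0.0731  0.12  ]
[ 0.6344 -0.0935  0.12  ]
[ 0.6242 -0.0514  0.12  ]
s [ 0.6316 -0.0819  0.12  ]
s [ 0.6376 -0.1003  0.12  ]
s [ 0.6261 -0.065   0.12  ]
bar (array([243.2388, 193.6269]), np.int32(201), array([267.099 , 187.3781]), array([218.7487, 200.0406])) (array([249.3684, 171.6263]), np.int32(190), array([258.9205, 154.9544]), array([239.3119, 189.1787])) (array([0.6212, 0.1113, 0.3346]), np.float64(0.0003124592827162348))
[0.6216 0.1116 0.332 ]
[0.638  0.0557 0.332 ]
[0.6049 0.169  0.332 ]
s [0.6235 0.1078 0.332 ]
s [0.6424 0.0444 0.332 ]
s [0.6058 0.1671 0.332 ]
```

View pics/tc.png

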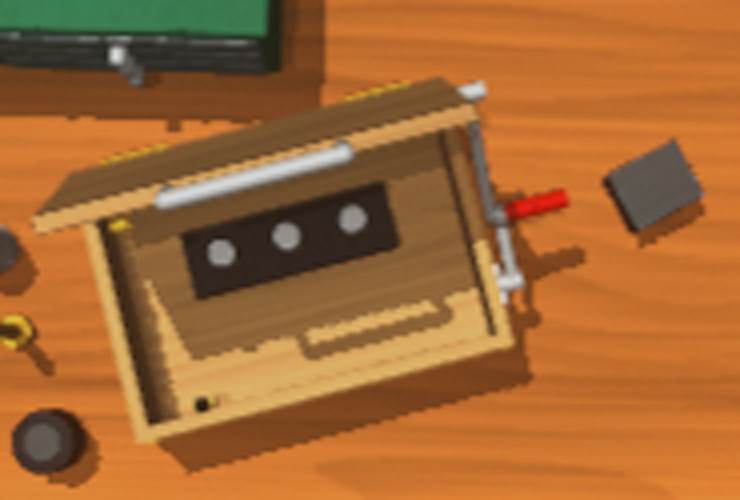

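View pics/sc.png

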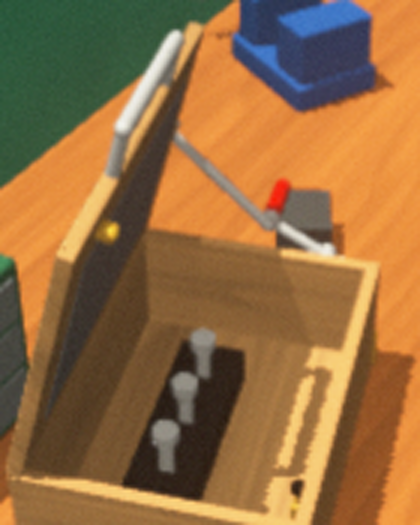

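The crops show the knob running outward from the knee joint at tc (495,215), with the upper link and lid edge about 30 mm inboard of it. The chest yaw is about 16°. I'll grip toward the knob's outer end with a 12° tilt, so the gripper's body stays clear of the link.

```bash
cat >> h.py <<'E'
from scipy.spatial.transform import Rotation as Ro
np.set_printoptions(precision=4,suppress=True)
YAW=16.3
def Rt(tilt=0,pitch=0): return Ro.from_euler('z',YAW,degrees=True)*Ro.from_euler('y',pitch,degrees=True)*Ro.from_euler('x',tilt,degrees=True)*Ro.from_euler('z',90,degrees=True)*Ro.from_euler('x',180,degrees=True)
def plan(tcp,R,o=None):
    o=o or env.get_obs(); R0=Ro.from_euler('xyz',o["tool_rot"],degrees=True)
    return R0.inv().apply(np.array(tcp)-o["tool_pos"])/.2,(R0.inv()*R).as_rotvec()/1.5
def tcp(g,R): return np.array(g)+.008*R.apply([0,0,1])
E
python3 - <<'E'
from h import *
a=viewer.read_camera("top")
p=onz(a,215,259.5,.104);q=onz(a,307.5,236.2,.104);d=p-q;print("front rim",p,q,np.linalg.norm(d),np.degrees(np.arctan2(-d[0],d[1])))
print("pivot",onz(a,307,220,.094))
R=Rt(12)
print(plan(tcp([.6307,-.079,.215],R),R))
R0=Rt(0);print(plan([.45,-.40,.26],R0))
E
```

```text
front rim [0.4547 0.2054 0.104 ] [ 0.5282 -0.0585  0.104 ] 0.27392224097641016 15.560093666379545
pivot [ 0.5754 -0.0568  0.094 ]
(array([ 2.9158, -1.9916,  0.1308]), array([ 0.1091,  0.1092, -1.0428]))
(array([ 1.5977, -0.6971, -0.1344]), array([-0.0005, -0.0004, -1.0469]))
```

step_arm(
  delta_pos=[
    [1,-0.66,-0.1],
    [1,-0.66,-0.1],
    [1,-0.66,-0.1],
    [1,-0.66,-0.1],
    [1,-0.66,-0.1],
    [1,-0.66,-0.1],
  ],
  rot=[
    [0,0,-0.5],
    [0,0,-0.5],
    [0,0,-0.5],
    [0,0,-0.5],
    [0,0,-0.5],
    [0,0,-0.5],
  ],
  gripper=[0.4,0.4,0.4,0.4,0.4,0.4],
)

```text
time_s: 1.0
tool_pos: [0.3369, -0.4414, 0.2536]
tool_rot: [-180.0, 0.1, 59.2]
force: [-0.1, 0.1, -0.8]
grip_width: 0.061
grasp_force: 0.0
```

```bash
sed -i 's/^YAW=.*/YAW=16.0/' h.py; python3 - <<'E'
from h import *
R=Rt(12)
print(plan(tcp([.6307,-.079,.215],R),R)); print(plan(tcp([.55,-.23,.23],R),R))
E
```

```text
(array([2.3146, 0.3292, 0.2296]), array([ 0.0566,  0.1324, -0.5422]))
(array([1.4594, 0.3687, 0.1555]), array([ 0.0566,  0.1324, -0.5422]))
```

step_arm(
  delta_pos=[
    [1,0.17,0.1],
    [1,0.17,0.1],
    [1,0.17,0.1],
    [1,0.17,0.1],
    [1,0.17,0.1],
    [1,0.17,0.1],
    [1,0.17,0.1],
  ],
  rot=[
    [0.057,0.132,-0.542],
    [0.057,0.132,-0.542],
    [0.057,0.132,-0.542],
    [0.057,0.132,-0.542],
    [0.057,0.132,-0.542],
    [0.057,0.132,-0.542],
    [0.057,0.132,-0.542],
  ],
  gripper=[0.4,0.4,0.4,0.4,0.4,0.4,0.4],
)

```text
time_s: 1.88
tool_pos: [0.4681, -0.2876, 0.2333]
tool_rot: [-180.0, -12.0, 105.8]
force: [0.2, -0.9, 0.0]
grip_width: 0.0606
grasp_force: 0.0
```

```bash
python3 - <<'E'
from h import *
R=Rt(12)
print(plan(tcp([.6307,-.079,.215],R),R))
E
```

```text
(array([0.7463, 1.0665, 0.2913]), array([ 0.    , -0.    , -0.0023]))
```

step_arm(
  delta_pos=[
    [0.4,1,0],
    [0.746,1,0.1],
    [0.746,1,0.1],
    [0.746,1,0.1],
    [0.746,1,0.1],
    [0.746,1,0.1],
    [0.746,1,0.1],
  ],
  rot=[
    [0,0,0],
    [0,0,0],
    [0,0,0],
    [0,0,0],
    [0,0,0],
    [0,0,0],
    [0,0,0],
  ],
  gripper=[0.3,0.3,0.3,0.3,0.3,0.3,0.3],
)

```text
time_s: 2.75
tool_pos: [0.619, -0.0895, 0.2449]
tool_rot: [-179.9, -11.9, 105.8]
force: [-0.0, -0.1, -0.8]
grip_width: 0.0565
grasp_force: 0.0
```

```bash
python3 - <<'E'
from h import *
R=Rt(12); print(env.get_obs()["force"])
for z in (.16,.12):print(plan(tcp([.6307,-.079,z],R),R))
a=viewer.read_camera("top");b=viewer.read_camera("side")
A=cv2.resize(a["img"][130:270,210:370],None,fx=3,fy=3);B=cv2.resize(b["img"][100:240,220:360],None,fx=3,fy=3)
cv2.imwrite("pics/h1.png",np.hstack([A[:420,:400],B[:420,:400]])[:,:,::-1])
E
```

```text
[-0.0345 -0.0716 -0.7528]
(array([-0.054 ,  0.0712,  0.4621]), array([-0.0002,  0.0007, -0.0022]))
(array([-0.0954,  0.0714,  0.6578]), array([-0.0002,  0.0007, -0.0022]))
```

View pics/h1.png

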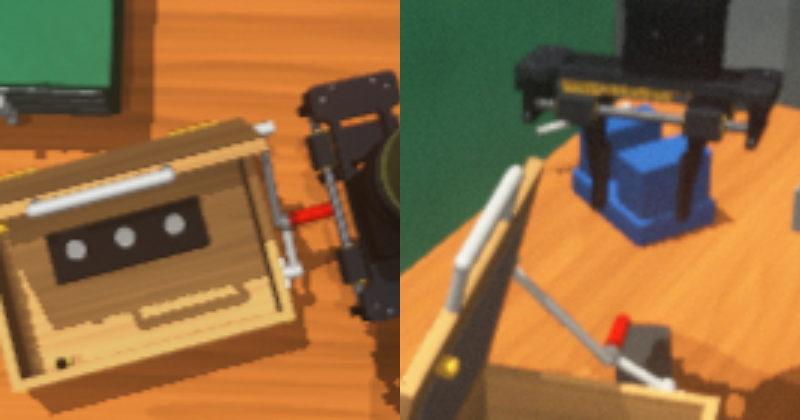

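The gripper hovers over the red knob, h1 (312,215), with its body outboard of the link. Next I go down.

step_arm(
  delta_pos=[
    [-0.054,0.071,0.2],
    [-0.054,0.071,0.4],
    [-0.07,0.071,0.5],
    [-0.08,0.071,0.58],
    [-0.095,0.071,0.655],
    [-0.095,0.071,0.655],
    [-0.095,0.071,0.655],
  ],
  rot=[
    [0,0,0],
    [0,0,0],
    [0,0,0],
    [0,0,0],
    [0,0,0],
    [0,0,0],
    [0,0,0],
  ],
  gripper=[0.3,0.3,0.3,0.3,0.3,0.3,0.3],
)

```text
time_s: 3.72
tool_pos: [0.6314, -0.0747, 0.1139]
tool_rot: [179.9, -12.0, 106.1]
force: [-0.8, 0.2, 0.8]
grip_width: 0.0567
grasp_force: 0.0
```

```bash
python3 - <<'E'
from h import *
R=Rt(12); o=env.get_obs(); print(o["tool_pos"],o["force"],o["wrist_torque"]); 
print(plan(tcp([.6307,-.079,.12],R),R))
a=viewer.read_camera("top");b=viewer.read_camera("side")
A=cv2.resize(a["img"][130:270,210:370],None,fx=3,fy=3);B=cv2.resize(b["img"][130:230,245:345],None,fx=4.2,fy=4.2)
cv2.imwrite("pics/h2.png",np.hstack([A[:420,:380],B[:420,:420]])[:,:,::-1])
E
```

```text
[ 0.6314 -0.0747  0.1139] [-0.7993  0.2021  0.8136] [-0.2308 -0.1426 -0.0139]
(array([-0.0127, -0.0095,  0.0059]), array([0.0008, 0.0003, 0.0006]))
```

View pics/h2.png

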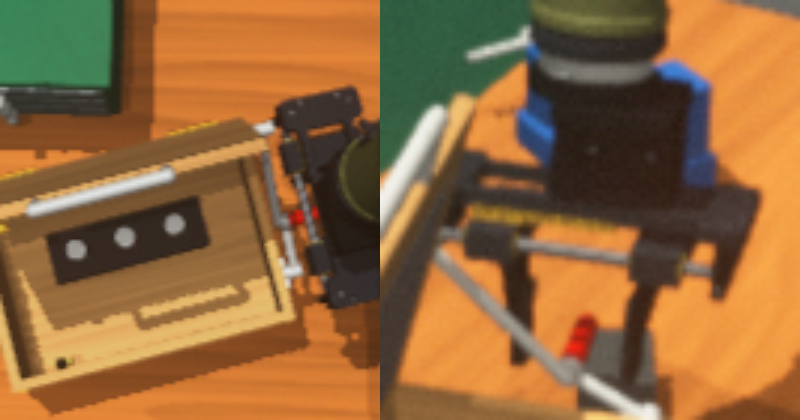

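The knob sits between the fingers, h2 (580,340), clear of the link. I'll close gently.

step_arm(
  delta_pos=[
    [0,0,0],
    [0,0,0],
    [0,0,0],
    [0,0,0],
    [0,0,0],
    [0,0,0],
  ],
  rot=[
    [0,0,0],
    [0,0,0],
    [0,0,0],
    [0,0,0],
    [0,0,0],
    [0,0,0],
  ],
  gripper=[-0.2,-0.5,-1,-1,-1,-1],
  squeeze=12,
)

```text
time_s: 4.58
tool_pos: [0.6298, -0.0749, 0.1128]
tool_rot: [-179.9, -12.0, 106.0]
force: [-4.2, -0.8, 2.3]
grip_width: 0.0138
grasp_force: 12.0
```

step_arm(
  delta_pos=[
    [0.002,-0.012,-0.011],
    [0.0045,-0.018,-0.021],
    [0.0065,-0.026,-0.031],
    [0.0086,-0.034,-0.041],
    [0.0105,-0.042,-0.05],
    [0.0125,-0.051,-0.059],
    [0.0125,-0.051,-0.059],
  ],
  rot=[
    [0,0,0],
    [0,0,0],
    [0,0,0],
    [0,0,0],
    [0,0,0],
    [0,0,0],
    [0,0,0],
  ],
  gripper=[-1,-1,-1,-1,-1,-1,-1],
)

```text
time_s: 5.45
tool_pos: [0.6214, -0.0773, 0.126]
tool_rot: [179.9, -12.0, 106.1]
force: [1.8, 0.1, 0.6]
grip_width: 0.0131
grasp_force: 12.0
```

```bash
python3 - <<'E'
from h import *
o=env.get_obs(); d=o["tool_pos"]-[0.6298,-0.0749,0.1128]; C=Ro.from_euler('z',-YAW,degrees=True)
print("chest d mm",C.apply(d)*1e3,"F",C.apply(o["force"]),o["grip_width"])
E
```

```text
chest d mm [-8.7061  0.0108 13.1726] F [ 1.7514 -0.3511  0.6013] 0.013131239949992645
```

step_arm(
  delta_pos=[
    [0.002,-0.009,-0.009],
    [0.0036,-0.019,-0.017],
    [0.005,-0.029,-0.024],
    [0.0068,-0.038,-0.031],
    [0.0085,-0.05,-0.04],
    [0.0085,-0.05,-0.04],
    [0.0085,-0.05,-0.04],
  ],
  rot=[
    [0,0,0],
    [0,0,0],
    [0,0,0],
    [0,0,0],
    [0,0,0],
    [0,0,0],
    [0,0,0],
  ],
  gripper=[-1,-1,-1,-1,-1,-1,-1],
)

```text
time_s: 6.32
tool_pos: [0.6138, -0.0795, 0.1341]
tool_rot: [179.7, -12.0, 106.1]
force: [7.8, 1.4, -3.1]
grip_width: 0.0136
grasp_force: 12.0
```

```bash
python3 - <<'E'
from h import *
o=env.get_obs(); d=o["tool_pos"]-[0.6298,-0.0749,0.1128]; C=Ro.from_euler('z',-YAW,degrees=True)
print("chest d mm",C.apply(d)*1e3,"F",C.apply(o["force"]),o["grip_width"])
a=viewer.read_camera("side"); b=blob(grey(a["img"]),(225,150,270,215)); print("bar side px",b[0])
E
```

```text
chest d mm [-16.687    0.0062  21.3235] F [ 7.9411 -0.7797 -3.1023] 0.013560960598283564
bar side px [250.0545 175.5727]
```

step_arm(
  delta_pos=[
    [0,0.012,0],
    [0,0.012,0],
    [0,0.012,0],
    [0,0.012,0],
    [0,0.012,-0.15],
    [0,0.012,-0.4],
    [0,0.012,-0.7],
    [0,0.012,-1],
    [0,0.012,-1],
    [0,0.012,-1],
  ],
  rot=[
    [0,0,0],
    [0,0,0],
    [0,0,0],
    [0,0,0],
    [0,0,0],
    [0,0,0],
    [0,0,0],
    [0,0,0],
    [0,0,0],
    [0,0,0],
  ],
  gripper=[-1,-0.4,0.1,0.1,0.1,0.1,0.1,0.1,0.1,0.1],
)

```text
time_s: 7.62
tool_pos: [0.6248, -0.1195, 0.3284]
tool_rot: [-179.9, -12.0, 106.0]
force: [0.1, -0.8, -0.5]
grip_width: 0.0481
grasp_force: 0.0
```

```bash
python3 - <<'E'
from h import *
a=viewer.read_camera("top");b=viewer.read_camera("side")
ra=blob(red(a["img"]),(290,180,340,225));rb=blob(red(b["img"]),(270,180,320,230))
print("red",ra[0],rb[0],tri(a,ra[0],b,rb[0]))
ga=blob(grey(a["img"]),(205,178,285,215));gb=blob(grey(b["img"]),(225,150,270,215))
print("bar",ga,gb,tri(a,ga[0],b,gb[0]))
x=[onz(a,*p,.332) for p in(ga[0],ga[2],ga[3])];print(x)
R=Rt(0)
for z in(.42,.36,.332):print(plan(tcp([*tri(a,ga[0],b,gb[0])[0][:2],z],R),R))
cv2.imwrite("pics/s3.png",b["img"][:,:,::-1])
E
```

```text
red [315.6479 205.7887] [299.1905 204.6905] (array([ 0.6123, -0.077 ,  0.1465]), np.float64(0.001810971920742804))
bar (array([243.3619, 195.5   ]), np.int32(210), array([268.0243, 189.0937]), array([218.9582, 201.8391])) (array([250.0321, 175.3853]), np.int32(218), array([260.562 , 155.7649]), array([235.6117, 202.2549])) (array([0.6184, 0.112 , 0.3274]), np.float64(0.001687680934109875))
[array([0.6172, 0.1112, 0.332 ]), array([0.6339, 0.0534, 0.332 ]), array([0.6007, 0.1683, 0.332 ])]
(array([ 1.1836,  0.2903, -0.1815]), array([-0.002 , -0.1408,  0.0006]))
(array([1.1207, 0.2912, 0.1118]), array([-0.002 , -0.1408,  0.0006]))
(array([1.0913, 0.2916, 0.2487]), array([-0.002 , -0.1408,  0.0006]))
```

View pics/s3.png

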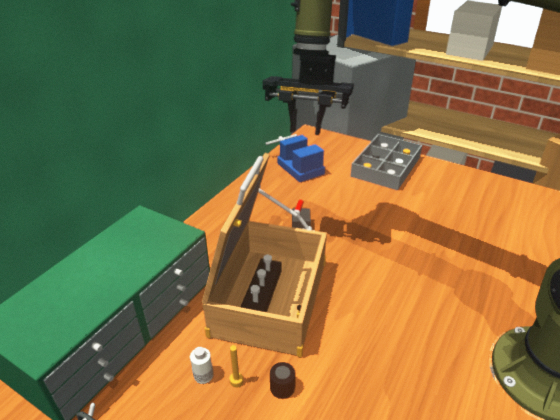

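The knob has gone up 20 mm and forward, side (299,205), and the lid is still up. The bar is at (0.618, 0.112, 0.33), and I go above it now.

step_arm(
  delta_pos=[
    [0.1,0.1,-0.25],
    [0.95,0.25,-0.25],
    [0.95,0.25,-0.25],
    [0.95,0.25,-0.25],
    [0.95,0.25,-0.25],
    [0.95,0.25,-0.25],
    [0.95,0.25,-0.25],
  ],
  rot=[
    [-0.002,-0.141,0],
    [-0.002,-0.141,0],
    [-0.002,-0.141,0],
    [-0.002,-0.141,0],
    [-0.002,-0.141,0],
    [-0.002,-0.141,0],
    [-0.002,-0.141,0],
  ],
  gripper=[0.1,0.1,0.1,0.1,0.1,0.1,0.1],
)

```text
time_s: 8.6
tool_pos: [0.6249, 0.0607, 0.416]
tool_rot: [179.9, 0.1, 105.9]
force: [0.3, 0.7, 0.3]
grip_width: 0.048
grasp_force: 0.0
```

```bash
python3 - <<'E'
from h import *
R=Rt(0)
for z in(.37,.331):print(plan(tcp([.6178,.1116,z],R),R))
E
```

```text
(array([0.2553, 0.035 , 0.2697]), array([ 0.0006,  0.0014, -0.0017]))
(array([0.2558, 0.0348, 0.4647]), array([ 0.0006,  0.0014, -0.0017]))
```

step_arm(
  delta_pos=[
    [0.255,0.035,0.1],
    [0.255,0.035,0.2],
    [0.255,0.035,0.28],
    [0.255,0.035,0.36],
    [0.255,0.035,0.42],
    [0.255,0.035,0.465],
    [0.255,0.035,0.465],
    [0.255,0.035,0.465],
  ],
  rot=[
    [0,0,0],
    [0,0,0],
    [0,0,0],
    [0,0,0],
    [0,0,0],
    [0,0,0],
    [0,0,0],
    [0,0,0],
  ],
  gripper=[0.1,0.1,0.1,0.1,0.1,0.1,0.1,0.1],
)

```text
time_s: 9.6
tool_pos: [0.6179, 0.1139, 0.3248]
tool_rot: [179.8, 0.1, 106.0]
force: [-0.5, 0.4, -0.3]
grip_width: 0.0484
grasp_force: 0.0
```

```bash
python3 - <<'E'
from h import *
o=env.get_obs();print(o["force"],o["tool_pos"])
b=viewer.read_camera("side");a=viewer.read_camera("top")
A=cv2.resize(a["img"][130:270,180:320],None,fx=2.8,fy=2.8);B=cv2.resize(b["img"][90:230,190:330],None,fx=2.8,fy=2.8)
cv2.imwrite("pics/b1.png",np.hstack([A,B])[:,:,::-1])
E
```

```text
[-0.5205  0.4138 -0.3142] [0.6179 0.1139 0.3248]
```

View pics/b1.png

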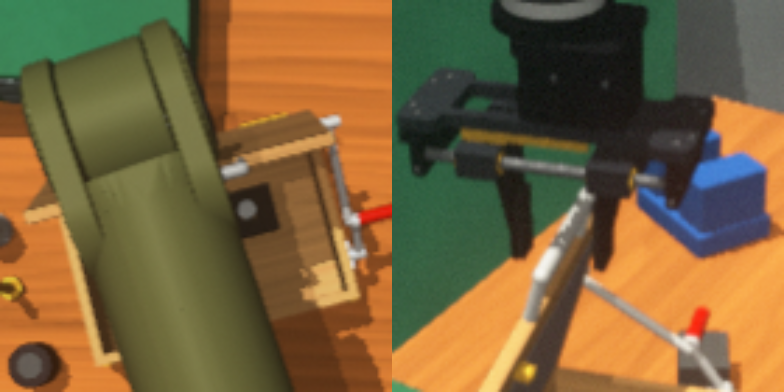

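The bar runs between the fingers, b1 right (560,240). I'll close on it.

step_arm(
  delta_pos=[
    [0,0,0],
    [0,0,0],
    [0,0,0],
    [0,0,0],
    [0,0,0],
  ],
  rot=[
    [0,0,0],
    [0,0,0],
    [0,0,0],
    [0,0,0],
    [0,0,0],
  ],
  gripper=[-0.3,-1,-1,-1,-1],
  squeeze=15,
)

```text
time_s: 10.32
tool_pos: [0.6161, 0.1133, 0.3241]
tool_rot: [-179.9, 0.1, 106.0]
force: [-5.8, -0.8, 1.0]
grip_width: 0.0115
grasp_force: 15.0
```

```bash
cat >>h.py <<'E'
C=Ro.from_euler('z',-YAW,degrees=True)
def st():
    o=env.get_obs(); g=o["tool_pos"]-.008*np.array([0,0,1])*-1
    print("t",o["time_s"],"grasp chest",C.apply(g),"F",C.apply(o["force"]),o["grip_width"],o["grasp_force"])
E
python3 -c "
from h import *
st()"
```

```text
t 10.325 grasp chest [ 0.6235 -0.0609  0.3321] F [-5.7875  0.7755  1.0237] 0.011529847116846565 14.999869018793106
```

step_arm(
  delta_pos=[
    [0,-0.03,0.006],
    [0,-0.05,0.012],
    [0,-0.069,0.019],
    [0,-0.088,0.026],
    [0,-0.106,0.033],
    [0,-0.125,0.04],
    [0,-0.125,0.04],
  ],
  rot=[
    [0,0,0],
    [0,0,0],
    [0,0,0],
    [0,0,0],
    [0,0,0],
    [0,0,0],
    [0,0,0],
  ],
  gripper=[-1,-1,-1,-1,-1,-1,-1],
)

```text
time_s: 11.2
tool_pos: [0.5966, 0.1076, 0.3177]
tool_rot: [179.3, 0.1, 106.0]
force: [7.1, 1.5, 0.8]
grip_width: 0.0114
grasp_force: 15.0
```

```bash
python3 -c "
from h import *
st()"
```

```text
t 11.2 grasp chest [ 0.6031 -0.061   0.3257] F [ 7.2089 -0.5352  0.7847] 0.011403892896157617 14.9984872341156
```

step_arm(
  delta_pos=[
    [0,-0.037,0.016],
    [0,-0.073,0.033],
    [0,-0.109,0.051],
    [0,-0.144,0.07],
    [0,-0.179,0.091],
    [0,-0.212,0.113],
    [0,-0.245,0.136],
    [0,-0.277,0.16],
    [0,-0.308,0.185],
    [0,-0.339,0.212],
  ],
  rot=[
    [0,0,0],
    [0,0,0],
    [0,0,0],
    [0,0,0],
    [0,0,0],
    [0,0,0],
    [0,0,0],
    [0,0,0],
    [0,0,0],
    [0,0,0],
  ],
  gripper=[-1,-1,-1,-1,-1,-1,-1,-1,-1,-1],
)

```text
time_s: 12.45
tool_pos: [0.5315, 0.0888, 0.2758]
tool_rot: [179.3, 0.2, 106.0]
force: [5.1, 0.5, 5.0]
grip_width: 0.0112
grasp_force: 15.0
```

```bash
python3 -c "
from h import *
st()"
```

```text
t 12.45 grasp chest [ 0.5354 -0.0612  0.2838] F [ 4.9904 -0.9497  5.0242] 0.011177714603494317 15.005055963993073
```

step_arm(
  delta_pos=[
    [0,-0.029,0.027],
    [0,-0.058,0.056],
    [0,-0.085,0.085],
    [0,-0.111,0.115],
    [0,-0.137,0.147],
    [0,-0.161,0.179],
    [0,-0.184,0.212],
    [0,-0.206,0.245],
    [0,-0.226,0.28],
    [0,-0.246,0.315],
    [0,-0.264,0.35],
    [0,-0.281,0.387],
    [0,-0.297,0.424],
    [0,-0.311,0.461],
  ],
  rot=[
    [0,0,0],
    [0,0,0],
    [0,0,0],
    [0,0,0],
    [0,0,0],
    [0,0,0],
    [0,0,0],
    [0,0,0],
    [0,0,0],
    [0,0,0],
    [0,0,0],
    [0,0,0],
    [0,0,0],
    [0,0,0],
  ],
  gripper=[-1,-1,-1,-1,-1,-1,-1,-1,-1,-1,-1,-1,-1,-1],
)

```text
time_s: 14.2
tool_pos: [0.4709, 0.0711, 0.1827]
tool_rot: [179.5, 0.2, 106.0]
force: [1.3, 0.5, 5.9]
grip_width: 0.0115
grasp_force: 15.0
```

```bash
python3 -c "
from h import *
st()
b=viewer.read_camera('side');cv2.imwrite('pics/l1.png',b['img'][:,:,::-1])"
```

```text
t 14.2 grasp chest [ 0.4722 -0.0614  0.1907] F [1.3602 0.1609 5.8833] 0.011473506602246214 15.002260766923428
```

View pics/l1.png

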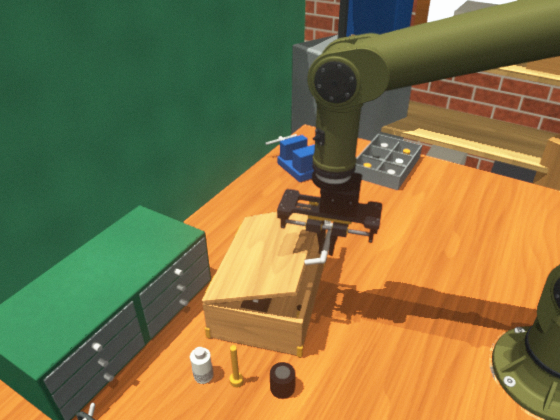

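The lid is most of the way down, with the bar held near (325,245). I'll continue to about 4° short of shut.

step_arm(
  delta_pos=[
    [0,-0.013,0.038],
    [0,-0.025,0.076],
    [0,-0.035,0.115],
    [0,-0.044,0.154],
    [0,-0.052,0.194],
    [0,-0.058,0.233],
    [0,-0.063,0.273],
    [0,-0.065,0.293],
    [0,-0.067,0.313],
    [0,-0.067,0.313],
  ],
  rot=[
    [0,0,0],
    [0,0,0],
    [0,0,0],
    [0,0,0],
    [0,0,0],
    [0,0,0],
    [0,0,0],
    [0,0,0],
    [0,0,0],
    [0,0,0],
  ],
  gripper=[-1,-1,-1,-1,-1,-1,-1,-1,-1,-1],
)

```text
time_s: 15.5
tool_pos: [0.4568, 0.0671, 0.1187]
tool_rot: [179.8, 0.1, 106.0]
force: [-0.6, -0.8, 1.5]
grip_width: 0.0112
grasp_force: 14.8
```

```bash
python3 -c "
from h import *
st()"
```

```text
t 15.5 grasp chest [ 0.4576 -0.0614  0.1267] F [-0.8086 -0.6211  1.4671] 0.011221444605467106 14.777677785605192
```

step_arm(
  delta_pos=[
    [0,0,0],
    [0,0,0],
    [0,0,0],
    [0,0,-0.1],
    [0,0,-0.25],
    [0,0,-0.4],
    [0,0,-0.4],
    [0,0,-0.4],
  ],
  rot=[
    [0,0,0],
    [0,0,0],
    [0,0,0],
    [0,0,0],
    [0,0,0],
    [0,0,0],
    [0,0,0],
    [0,0,0],
  ],
  gripper=[-0.45,-0.45,-0.45,-0.45,-0.45,-0.45,-0.45,-1],
)

```text
time_s: 16.5
tool_pos: [0.4558, 0.067, 0.1977]
tool_rot: [179.9, 0.1, 106.0]
force: [0.6, 0.2, -0.2]
grip_width: 0.0194
grasp_force: 0.0
```

```bash
python3 - <<'E'
from h import *
st()
print(env.tcp_to_tips)
R=Rt(0); xc,yc=.6865-.17,-.0625
p=C.inv().apply([xc,yc,0])[:2]
zl=.116+.17*np.sin(np.radians(3.9))
for z in(zl+.02,zl+.004,zl):print(z,plan([*p,z+env.tcp_to_tips],R))
E
```

```text
t 16.5 grasp chest [ 0.4566 -0.0612  0.2057] F [ 0.6402  0.036  -0.2153] 0.01937273650771921 0.0
0.011
0.1475625994130922 (array([-0.0062,  0.2993,  0.1963]), array([0.0012, 0.0011, 0.0003]))
0.1315625994130922 (array([-0.0061,  0.2991,  0.2763]), array([0.0012, 0.0011, 0.0003]))
0.1275625994130922 (array([-0.0061,  0.2991,  0.2963]), array([0.0012, 0.0011, 0.0003]))
```

step_arm(
  delta_pos=[
    [0,0.15,0],
    [0,0.3,0.05],
    [0,0.3,0.15],
    [0,0.3,0.22],
    [0,0.3,0.27],
    [0,0.3,0.29],
    [0,0.3,0.3],
  ],
  rot=[
    [0,0,0],
    [0,0,0],
    [0,0,0],
    [0,0,0],
    [0,0,0],
    [0,0,0],
    [0,0,0],
  ],
  gripper=[-1,-1,-1,-1,-1,-1,-1],
)

```text
time_s: 17.38
tool_pos: [0.5131, 0.0834, 0.1391]
tool_rot: [180.0, 0.1, 106.0]
force: [-4.6, -1.0, 7.2]
grip_width: 0.0008
grasp_force: 3.2
```

```bash
python3 -c "
from h import *
st()"
```

```text
t 17.375 grasp chest [ 0.5162 -0.0612  0.1471] F [-4.684   0.2758  7.1894] 0.0008062452561052278 3.193619466328528
```

step_arm(
  delta_pos=[
    [0,-0.006,0.005],
    [0,-0.008,0.01],
    [0,-0.008,0.015],
    [0,-0.008,0.02],
    [0,-0.008,0.025],
    [0,-0.008,0.03],
    [0,-0.008,0.035],
    [0,-0.008,0.035],
  ],
  rot=[
    [0,0,0],
    [0,0,0],
    [0,0,0],
    [0,0,0],
    [0,0,0],
    [0,0,0],
    [0,0,0],
    [0,0,0],
  ],
  gripper=[-1,-1,-1,-1,-1,-1,-1,-1],
)

```text
time_s: 18.38
tool_pos: [0.5125, 0.0832, 0.1327]
tool_rot: [179.8, 0.1, 106.0]
force: [-2.8, 0.1, 5.4]
grip_width: 0.0006
grasp_force: 2.7
```

```bash
python3 -c "
from h import *
st()"
```

```text
t 18.375 grasp chest [ 0.5156 -0.0613  0.1407] F [-2.6761  0.8589  5.3843] 0.00059021074465356 2.6961462199687958
```

step_arm(
  delta_pos=[
    [0,-0.003,0.004],
    [0,-0.003,0.008],
    [0,-0.003,0.012],
    [0,-0.003,0.016],
    [0,-0.003,0.02],
    [0,-0.003,0.02],
  ],
  rot=[
    [0,0,0],
    [0,0,0],
    [0,0,0],
    [0,0,0],
    [0,0,0],
    [0,0,0],
  ],
  gripper=[-1,-1,-1,-1,-1,-1],
)

```text
time_s: 19.12
tool_pos: [0.5123, 0.0832, 0.1292]
tool_rot: [179.8, 0.2, 106.0]
force: [-3.1, -0.2, 7.3]
grip_width: 0.0004
grasp_force: 3.7
```

```bash
python3 -c "
from h import *
st()"
```

```text
t 19.125 grasp chest [ 0.5154 -0.0613  0.1372] F [-3.0244  0.6216  7.3453] 0.0003757673438208617 3.7089317478239536
```

Tip at 118.2 mm, force 7 N.

step_arm(
  delta_pos=[
    [0,-0.002,0.004],
    [0,-0.002,0.008],
    [0,-0.002,0.011],
    [0,-0.002,0.014],
    [0,-0.002,0.014],
  ],
  rot=[
    [0,0,0],
    [0,0,0],
    [0,0,0],
    [0,0,0],
    [0,0,0],
  ],
  gripper=[-1,-1,-1,-1,-1],
)

```text
time_s: 19.75
tool_pos: [0.5123, 0.0832, 0.1271]
tool_rot: [179.7, 0.2, 106.0]
force: [-3.2, -0.8, 11.5]
grip_width: 0.0006
grasp_force: 5.6
```

```bash
python3 -c "
from h import *
st()"
```

```text
t 19.75 grasp chest [ 0.5153 -0.0612  0.1351] F [-3.2489  0.146  11.4576] 0.0006255210036622973 5.575256746960804
```

step_arm(
  delta_pos=[
    [0,-0.001,0.002],
    [0,-0.001,0.004],
    [0,-0.001,0.006],
    [0,-0.001,0.006],
  ],
  rot=[
    [0,0,0],
    [0,0,0],
    [0,0,0],
    [0,0,0],
  ],
  gripper=[-1,-1,-1,-1],
)

```text
time_s: 20.25
tool_pos: [0.5123, 0.0832, 0.1268]
tool_rot: [179.7, 0.2, 106.0]
force: [-5.1, -0.1, 17.1]
grip_width: 0.0006
grasp_force: 8.5
```

```bash
python3 -c "
from h import *
st()"
```

```text
t 20.25 grasp chest [ 0.5154 -0.0612  0.1348] F [-4.9319  1.3195 17.0545] 0.0006082238678841698 8.533068113029003
```

Force rose from 11 to 17 N with almost no further motion, and the tip is at 115.8 mm against 116 mm nominal, so the lid is home on the rim. I'll back off.

step_arm(
  delta_pos=[
    [0,0,-0.01],
    [0,0,-0.03],
    [0,0,-0.1],
    [0,0,-0.3],
    [0,0,-0.6],
    [0,0,-0.8],
    [0,0,-0.8],
  ],
  rot=[
    [0,0,0],
    [0,0,0],
    [0,0,0],
    [0,0,0],
    [0,0,0],
    [0,0,0],
    [0,0,0],
  ],
  gripper=[-1,-1,-1,-1,-1,-1,-1],
)

```text
time_s: 21.12
tool_pos: [0.5129, 0.0836, 0.288]
tool_rot: [179.4, 0.2, 106.0]
force: [-0.9, -0.5, -0.9]
grip_width: 0.0006
grasp_force: 0.0
```

```bash
python3 -c "
from h import *
st()
b=viewer.read_camera('side');B=cv2.resize(b['img'][170:410,170:350],None,fx=2.5,fy=2.5,interpolation=2);cv2.imwrite('pics/e1.png',B[:,:,::-1])"
```

```text
t 21.125 grasp chest [ 0.5161 -0.061   0.296 ] F [-0.9628 -0.2691 -0.8886] 0.000639296963301288 0.0
```

View pics/e1.png

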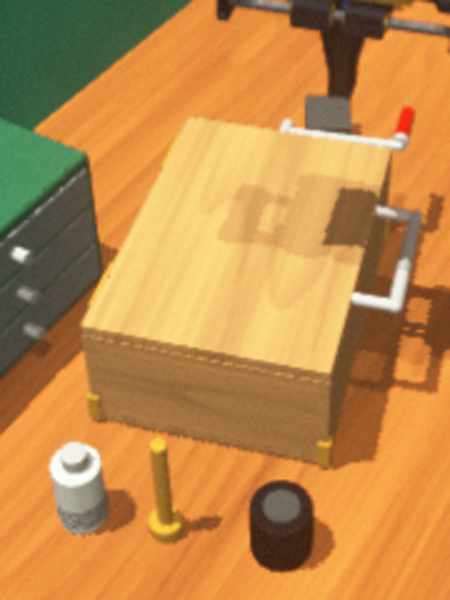

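The lid lies flat with no gap along the seam (90,335)–(330,380), the stay is folded with its knob at (405,125), and the bystanders stand upright where they were. I'll hand the job in.

```bash
python3 -c "
from cell import env
print(env.sign_off())"
```

```text
the job is handed in; nothing more can be done
None
```

I unlocked the stay with the lid still up, lowered the lid by its bar, pressed it home on the rim (17 N highest reading) and handed the job in at about 21 s; sign-off gave no verdict.

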